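# Change the bench air over from the blow-off nozzle to the spray line

### The arm

A 6-joint arm with a two-finger parallel gripper is mounted at the origin on the work surface. World frame = base frame: x ahead of the robot, y to its left, z up, the work surface at z = 0. Lengths are in m, angles in rad, forces in N, time in s.
With the tool pointing down it reaches from about 0.375 to 0.975 m from the base axis. Payload 3.8 kg.
Tool frame: the origin (TCP) lies at the centre of the arm's flange, where the gripper is bolted on; the fingertips stand 173 mm ahead of it and the grasp point (between the pads) lies 155 mm ahead of it (bot.tip_reach is the distance from the TCP to the fingertips, in m); z points along the fingers, y is the line along which they close (so a half turn about z gives the same grasp; the last joint's range is limited). The gripper opens to 85 mm and grips with 20 to 120 N. Pads are 22 mm wide; open, the fingers measure 114 mm over their backs; the gripper's body (76 mm by 85 mm) begins 54 mm behind the grasp point. The pads swing forward as they close: fully open they stand 13 mm farther back than shut.
Start: joints at [1.159, 0.264, 1.604, -0, 1.274, -0.037], TCP at [0.247, 0.628, 0.405] pointing down, gripper open.
Joint ranges: [-2.63, 2.63], [-0.94, 2.18], [0.31, 2.57], [-1.31, 4.45], [0, 2.66], [-2.55, 2.55]. Speed limits (rad/s): [2.57, 2.57, 3.14, 3.14, 3.14, 3.14].

### API

Orientations are given as a rotation vector (axis times angle).
In Python, from workcell import bot gives the robot as it stands.
- The arm moves only by the tool drive_tool, never from a script. Its arguments are lists of equal length, an entry for each row: "claw": the finger opening in mm, from 0 to 85.4; "slide": the shift along the world's x, y, z each as a share of 0.5 m, from -1 to 1, a list of three; "yaw": the turn about the world's z as a share of 180 degrees, from -1 to 1. A call has 1 to 8 rows; each row is the pose to reach, as a shift and turn from the pose commanded when the call began, turning the shorter way round; what a row does not reach only later rows make up. A row lasts 1/12 s, in which the tool goes at most 41.7 mm and 7.16 degrees, less where a joint would pass 70% of its speed; a pose out of reach is approached as far as the arm can. A call with a number of a shift or a turn outside -1 to 1 is refused whole. A call with a gripper value outside its range is refused whole. The fingers move at their own pace and stop on an object; "newtons" is the grip in N (left out, the last holds). Time passes only in rows, so rows that repeat a pose let the fingers close. It gives the time, the measured TCP pose, the force, the opening and the grip force at its end, in the units of the state.
- bot.read_state(): the state, without advancing time (a new reading comes with each control period).
- bot.read_camera(name): name is "scene" or "top" or "wrist"; returns a dict with "color" (400x640x3 uint8, red, green, blue), "depth" (400x640 float32, m along the optical axis (not along the pixel's ray), 0 where there is no reading), "mtx" (3x3 intrinsics, pixels), "k1" (the pictures are not rectified: a ray, as slopes to the right and down, at radius r is drawn at 1 + k1 r^2 times it, then the intrinsics apply), "eye" and "rotation" of the camera in the world. Camera axes: x right, y up, looking along -z (the intrinsics and any distortion apply to the point x, -y, -z); pixel columns grow to the right and rows downward; lengths in m; the calibration is good to about 2 mm. A picture is of the moment at which its call begins.
- bot.finish_job(): hands the job in; it is judged then, once.
The state is a dict: "time": time; "q": joint angles; "joint_vel": joint speeds; "joint_torque": joint torques, N m; "tool_pos": TCP position; "tcp_rot": TCP orientation; "wrist_force": force on the tool from outside, world axes, zero at the start; "torque": the same for the moment, N m; "width": opening from 0.0 (shut) to 1.0 (fully open); "grip_force": force on a finger pad.
Only numpy, scipy, OpenCV 4.12 (cv2) and the standard library are available. Lean on these libraries where they do the work, as an engineer would, in place of code of your own. Each camera call takes 0.05 s, during which the arm holds its last target. There are 200 camera calls.

### The job

Change the studio's bench air over from the blow-off nozzle to the spray line. Swing the nozzle valve's lever clockwise until it is fully shut, straight across its pipe, and open the needle valve beside it, turning its bar handle anticlockwise until the pointer stands on the three-quarter-turn mark of its dial. The bar handle has further to go than one hold allows, so let go and take it afresh as needed; leave the jar, bowl and brush where they are.

Things in the scene. Friction and masses are not known exactly. Their poses are not given: they have to be found in the camera images.
- manifold: Bench air manifold, fixed; place and yaw (to 0.32) vary. Origin on the bench under its aluminium bar (38 mm square, 240 long along y, centre 70 mm up). Regulator with locked black knob (153 mm high) at y=-185 mm. Branches run to -x: nozzle branch at y=+95 (ball valve with lever, brass nozzle), spray branch at y=-50 (needle valve with bar handle on a round dial, pipe going down at x=-137).
- needle_handle (a joint): Needle valve opening, rad: 0 shut, pointer on the broad shut mark towards the manifold's -x; grows anticlockwise seen from above. 1.571 points to the manifold's -y, 3.142 to +x, three quarters of a turn = 4.712 to +y. Stops at 0 and 5.9. Starts nearly shut (0.2 to 0.7). Stays where left; 0.06 N m turns it.
- needle_grip (a point): Point on the needle valve's vertical stem axis, 129 mm above the bench, at manifold x=-85, y=-50 mm; it turns but does not shift. It lies in the handle's black bar: 52 mm long, 13 wide, flat-sided, 18 tall (118 to 136 mm above the bench), centred on the stem. Free space beneath down to the dial plate's top at 102 mm. The point's -x axis runs along the bar to its pointed end, z up.
- needle_pointer (a point): Tip of the handle's pointer, 37 mm from the stem axis: a nose 5 mm wide on one end of the bar (the other end is blunt, 26 mm from the axis). A thin white line on the bar's top runs from the axis to the pointed end.
- dial_shut (a point): Shut mark of the dial: the one broad black tick (11 x 5 mm) on the rim of the needle valve's fixed aluminium dial plate, 84 mm across. Ticks are 15 degrees apart, longer ones (11 mm) at the quarter turns. Point on the rim, 41.5 mm from the stem axis, 102 mm above the bench.
- dial_three_quarter (a point): Three-quarter-turn mark of the dial: the long thin tick on the side towards the lever valve (manifold +y), three quarters of a turn anticlockwise from the shut mark. Point on the rim, 41.5 mm from the stem axis, 102 mm above the bench.
- lever (a joint): Ball valve lever, rad: 0 open, in line with its pipe, pointing to the manifold's -x over the nozzle; grows clockwise seen from above; 1.571 shut, straight across the pipe, pointing to the manifold's +y. Stops at both ends. Starts open or nearly so (0 to 0.25). Stays where left; 0.22 N m turns it (3 N at the sleeve).
- lever_grip (a point): Middle of the lever's black sleeve, 80 mm from the lever's vertical axis, 115 mm above the bench; moves with the lever. Sleeve 66 mm long (44 to 110 mm from the axis), 20 wide, 11 tall. The point's -x axis points outward along the lever, z up. What lies under the sleeve reaches at most 90 mm above the bench.
- lever_pivot (a point): Point on the lever's vertical axis, 115 mm above the bench (manifold x = -70, y = +95 mm); fixed.
- glaze_jar: Closed glass jar, 60 mm across, 75 mm tall, standing behind the manifold bar; origin at the centre of its underside. A bystander.
- plaster_bowl: White plastic mixing bowl, 110 mm across, 55 mm tall, standing beyond the lever valve (manifold +y); origin at the centre of its underside. A bystander.
- brush: Flat brush, 200 mm long (along its x), 42 wide, 20 tall, lying on the bench in front of the regulator; origin at the middle of its underside. A bystander.

How it is judged:
At the end, for the whole second after the job is handed in: The lever stands across its pipe within 7.5 degrees of fully shut, the needle valve's pointer is within 8 degrees of the three-quarter-turn mark (4.712 rad), both at rest and released, and the jar, bowl and brush are within 20 mm of where they started (value of joint lever above 1.44 rad and value of joint needle_handle between 4.572 and 4.852 rad and velocity of joint needle_handle between -0.05 and 0.05 rad/s and velocity of joint lever between -0.05 and 0.05 rad/s and distance of each of glaze_jar, plaster_bowl, brush from where it was at the start of the episode below 0.02 m); the robot touches nothing.
It fails at once if the jar is pushed more than 20 mm or tipped (distance of glaze_jar from where it was at the start of the episode above 0.02 m or angle between glaze_jar's own z axis and vertical above 0.4 rad).
It fails at once if the bowl is pushed more than 20 mm or tipped (distance of plaster_bowl from where it was at the start of the episode above 0.02 m or angle between plaster_bowl's own z axis and vertical above 0.4 rad).
It fails at once if the brush is pushed more than 20 mm (distance of brush from where it was at the start of the episode above 0.02 m).
It also fails if it takes over 67 s, if anything falls off the work surface, if the arm or the gripper's body presses on something with over 40 N, if the wrist force passes 120 N, or if a joint passes its speed limit or range.

## Working session

There is one attempt and no reset: what is moved stays moved. The work goes in short steps, Python scripts to look and compute and a tool call to move; the robot and the scene stay as the last step left them, time stands still between calls to the robot, and variables do not carry over. Pictures are saved under pics/ and viewed, at most 10 in all, crops included, and the job is handed in when it is done.

Besides the shell and the picture viewer there is one more tool, called after "Emit:" as name(argument=value, ...) on one line, values as JSON. drive_tool: Moves the arm, as the interface text tells. Shift numbers are shares of 0.5 m and turn numbers shares of 180 degrees, none past 1 either way. Its arguments: {"type":"object","properties":{"claw":{"type":"array","items":{"type":"number"}},"slide":{"type":"array","items":{"type":"array","items":{"type":"number"}}},"yaw":{"type":"array","items":{"type":"number"}},"newtons":{"type":"number"}},"required":["claw","slide","yaw"]}

```bash
mkdir -p pics; cat > h.py <<'E'
import numpy as np, cv2
from workcell import bot
def cam(n):
    return bot.read_camera(n)
def pts(c, uv, z=None):
    """pixels -> world; depth, or plane height z"""
    uv=np.array(uv,float).reshape(-1,1,2); K=np.array(c["mtx"])
    s=cv2.undistortPoints(uv,K,np.array([c["k1"],0,0,0.])).reshape(-1,2)
    d=np.c_[s[:,0],-s[:,1],-np.ones(len(s))]@np.array(c["rotation"]).T
    e=np.array(c["eye"])
    if z is None:
        p=uv.reshape(-1,2).round().astype(int); k=c["depth"][p[:,1],p[:,0]][:,None]
    else: k=((z-e[2])/d[:,2])[:,None]
    return e+k*d
def save(im,n): cv2.imwrite("pics/"+n,im[:,:,::-1])
E
python3 - <<'E'
from h import *
c=cam("top"); save(c["color"],"top1.png"); print(c["eye"],c["rotation"],c["mtx"],c["k1"]); np.save("top1d.npy",c["depth"])
s=bot.read_state(); print(s)
E
```

```text
[0.45425395 0.01344852 1.21564597] [ 0.12558235 -0.12488628 -1.57318359] [[463.47623148   0.         318.88651946]
 [  0.         463.47623148 200.32151603]
 [  0.           0.           1.        ]] 0.001116194897434168
{'time': 0.05, 'q': array([ 1.15909335e+00,  2.64763393e-01,  1.60535600e+00,  8.63781338e-06,
        1.27370202e+00, -3.68926829e-02]), 'joint_vel': array([-7.60183425e-04, -1.80078268e-03, -3.33942359e-03, -9.03634228e-04,
        2.03067032e-05, -1.61643747e-04]), 'joint_torque': array([ 1.44275080e-03, -5.17023432e+01, -3.68844652e+01, -2.06083922e-05,
        7.08551350e-03,  1.76416296e-05]), 'tool_pos': array([0.24697592, 0.62783279, 0.40336442]), 'tcp_rot': array([-0.58522017, -3.08608896,  0.0034098 ]), 'wrist_force': array([ 0.48528047, -0.27421739,  0.62652864]), 'torque': array([0.00200653, 0.01837038, 0.02856529]), 'grip_force': 0.0, 'width': 0.9977763646369048}
```

View pics/top1.png

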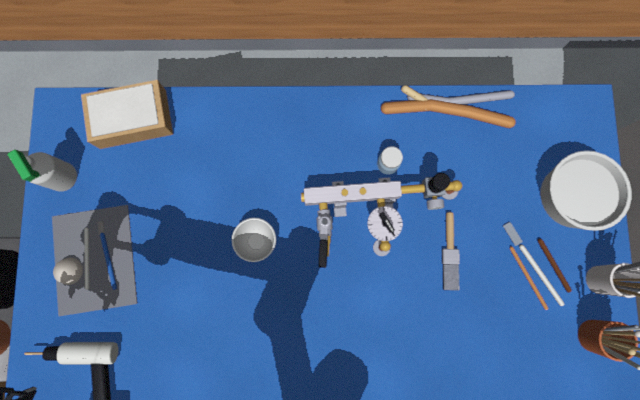

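The top view shows the manifold bar at (305–400, 190), the lever sleeve at (323, 250), the dial at (385, 223), the jar at (390, 158), the bowl at (254, 240) and the brush at (450, 250). I'll enlarge it.

```bash
sed -i 's/np.array(c\["rotation"\]).T/cv2.Rodrigues(np.array(c["rotation"]))[0].T/' h.py
python3 - <<'E'
from h import *
c=cam("top"); im=c["color"]
save(cv2.resize(im[165:285,300:460],None,fx=5,fy=5,interpolation=cv2.INTER_CUBIC),"crop1.png")
print(pts(c,[[305,192],[400,190],[385,223],[323,250]]).round(4))
print(pts(c,[[385,223]],.102),pts(c,[[254,240]],.055),pts(c,[[391,158]],.075))
E
```

```text
[[ 0.6569  0.0477  0.0857]
 [ 0.6595 -0.1867  0.0915]
 [ 0.5729 -0.1408  0.1373]
 [ 0.5118  0.0044  0.1201]]
[[ 0.57680651 -0.14587674  0.102     ]] [[0.54122393 0.17635816 0.055     ]] [[ 0.7448764  -0.16963409  0.075     ]]
```

View pics/crop1.png

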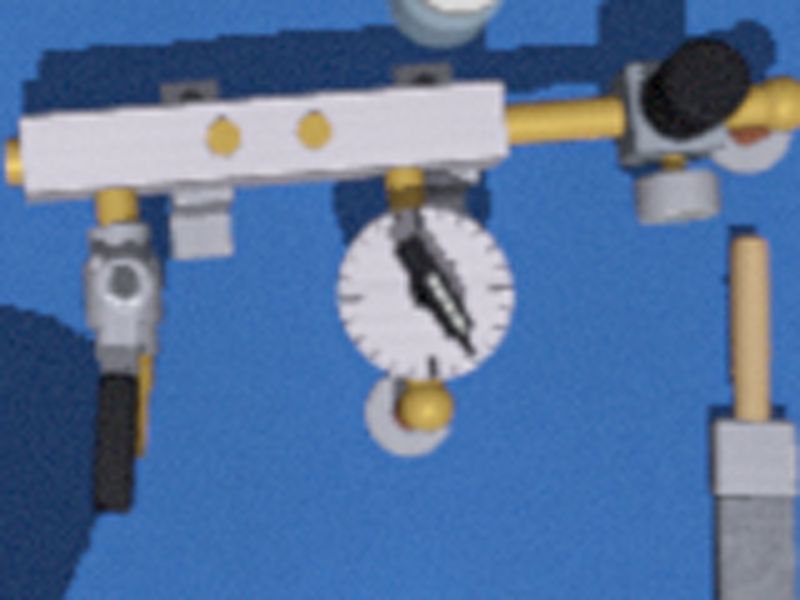

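The enlarged crop shows the dial centre at (426, 294), pointer tip at (473, 352), shut mark at (433, 366), the lever pivot at (124, 282) and the sleeve end at (113, 508). The bar's back top edge runs from (22, 120) to (503, 83).

```bash
python3 - <<'E'
from h import *
c=cam("top")
f=lambda u,z: pts(c,[[300+(u[0]+.5)/5-.5,165+(u[1]+.5)/5-.5]],z)[0]
a,b=f((22,120),.089),f((503,83),.089); a2,b2=f((25,192),.089),f((506,157),.089)
for p,q in((a,b),(a2,b2)):
    d=p-q; print("bar",p,q,np.hypot(*d[:2]),"yaw",np.arctan2(-d[0],d[1]))
ctr=(a+b+a2+b2)/4; print("centre",ctr)
D=f((426,294),.102); S=f((433,372),.102); Q=f((342,297),.102); print("dial",D,"-x dir yaw",np.arctan2(*(D-S)[1::-1]), "3/4 dir yaw", np.arctan2(-(Q-D)[0],(Q-D)[1]))
T=f((473,352),.129); B=f((402,246),.129);print("tip",T,np.hypot(*(T-D)[:2]),"ang",np.arctan2(*(D-T)[1::-1]),np.arctan2(*(B-T)[1::-1]))
P=f((124,282),.12); E=f((113,508),.12); print("piv",P,"end",E,np.hypot(*(E-P)[:2]),"ang",np.arctan2(*(P-E)[1::-1]))
y=np.mean([np.arctan2(*(x)[1::-1]) for x in (D-S,)])
for y in(np.arctan2(-(a-b)[0],(a-b)[1]),):
    R=np.array([[np.cos(y),-np.sin(y)],[np.sin(y),np.cos(y)]])
    print("from bar: stem",ctr[:2]+R@[-.085,-.05],"piv",ctr[:2]+R@[-.07,.095])
    v=P[:2]-D[:2]; w=np.array([.015,.145]); print("yaw from piv-dial",np.arctan2(v[1],v[0])-np.arctan2(w[1],w[0]),np.hypot(*v))
R=cv2.Rodrigues(bot.read_state()["tcp_rot"])[0]; print(R.round(3))
E
```

```text
bar [0.66489716 0.05003254 0.089     ] [ 0.6820841  -0.18837014  0.089     ] 0.23902140026803723 yaw 0.07196756951577529
bar [0.62886505 0.04858756 0.089     ] [ 0.64488146 -0.18859237  0.089     ] 0.23772010395986226 yaw 0.06742618543367003
centre [ 0.65518194 -0.0695856   0.089     ]
dial [ 0.57583925 -0.14536629  0.102     ] -x dir yaw 0.06066278173076739 3/4 dir yaw 0.029804785016725947
tip [ 0.5454188  -0.16278355  0.129     ] 0.03505373718375346 ang 0.5199921762668798 0.5657155387504608
piv [0.58047401 0.00059702 0.12      ] end [0.47411177 0.00658123 0.12      ] 0.10653044650713077 ang -0.056203299604585207
from bar: stem [ 0.57399724 -0.12556814] piv [0.57853212 0.0201351 ]
yaw from piv-dial 0.07133935282215531 0.14603687051318975
[[-0.931  0.366 -0.001]
 [ 0.366  0.931 -0.002]
 [ 0.    -0.002 -1.   ]]
```

Emit:
drive_tool(claw=[70,70,70,70,70,70,70,70], newtons=30, slide=[[0.03,-0.07,0],[0.06,-0.14,0],[0.09,-0.21,0],[0.12,-0.28,0],[0.15,-0.35,0],[0.18,-0.42,0],[0.21,-0.49,0],[0.24,-0.56,0]], yaw=[0.01,0.03,0.05,0.07,0.09,0.1,0.1,0.1])

```text
time: 0.82
tool_pos: [0.3672, 0.3463, 0.4044]
tcp_rot: [-0.094, -3.14, 0.0]
wrist_force: [0.6, -0.9, 0.7]
width: 0.819
grip_force: 0.0
```

Emit:
drive_tool(claw=[70,70,70,70,70,70,70,70], slide=[[0.03,-0.07,-0.01],[0.06,-0.14,-0.03],[0.09,-0.21,-0.05],[0.12,-0.28,-0.07],[0.15,-0.35,-0.08],[0.18,-0.42,-0.08],[0.21,-0.49,-0.08],[0.24,-0.56,-0.08]], yaw=[0,0,0,0,0,0,0,0])

```text
time: 1.48
tool_pos: [0.4872, 0.0662, 0.3644]
tcp_rot: [-0.095, -3.14, -0.0]
wrist_force: [0.3, 0.2, -0.2]
width: 0.818
grip_force: 0.0
```

Emit:
drive_tool(claw=[70,70,70,70,70,70,70,70], slide=[[0.013,-0.06,0],[0.026,-0.122,0],[0.026,-0.122,-0.06],[0.026,-0.122,-0.12],[0.026,-0.122,-0.16],[0.026,-0.122,-0.186],[0.026,-0.122,-0.186],[0.026,-0.122,-0.186]], yaw=[0,0,0,0,0,0,0,0])

```text
time: 2.15
tool_pos: [0.4996, 0.0071, 0.2708]
tcp_rot: [-0.095, -3.138, 0.0]
wrist_force: [0.2, 0.3, 0.2]
width: 0.816
grip_force: 0.0
```

Emit:
drive_tool(claw=[15,15,15,15,15,15,15,15], newtons=25, slide=[[0,0,0],[0,0,0],[0,0,0],[0,0,0],[0,0,0],[0,0,0],[0,0,0],[0,0,0]], yaw=[0,0,0,0,0,0,0,0])

```text
time: 2.82
tool_pos: [0.5006, 0.007, 0.2729]
tcp_rot: [0.096, 3.138, -0.0]
wrist_force: [-1.7, -1.1, 6.6]
width: 0.227
grip_force: 26.2
```

```bash
python3 - <<'E'
from h import *
s=bot.read_state(); print(s["tool_pos"],s["wrist_force"],s["torque"],s["width"],s["grip_force"])
P=np.array([.580,.0005]); a0=3.085
g=s["tool_pos"][:2]; r=g-P; print(np.hypot(*r),np.arctan2(r[1],r[0]))
a0=np.arctan2(r[1],r[0])%(2*np.pi)
n=14; end=np.pi/2+.07
for i in range(1,15):
    a=a0+(end-a0)*i/14; p=P+.08*np.array([np.cos(a),np.sin(a)]); print(i,((p-g)/.5).round(3),((a-a0)/np.pi).round(3))
E
```

```text
[0.5006206  0.00700083 0.27292722] [-1.69267288 -1.11186084  6.64989007] [-0.28040781  0.23174817 -0.2881558 ] 0.22737157236802572 26.197426915168762
0.07964514579883074 3.0598793095821195
1 [0.001 0.016] -0.032
2 [0.005 0.032] -0.065
3 [0.011 0.047] -0.097
4 [0.017 0.062] -0.129
5 [0.026 0.076] -0.161
6 [0.035 0.089] -0.194
7 [0.046 0.101] -0.226
8 [0.058 0.112] -0.258
9 [0.072 0.121] -0.29
10 [0.086 0.129] -0.323
11 [0.1   0.136] -0.355
12 [0.116 0.141] -0.387
13 [0.131 0.145] -0.419
14 [0.148 0.147] -0.452
```

Emit:
drive_tool(claw=[15,15,15,15,15,15,15,15], slide=[[0.001,0.016,0],[0.005,0.032,0],[0.011,0.047,0],[0.017,0.062,0],[0.026,0.076,0],[0.035,0.089,0],[0.046,0.101,0],[0.058,0.112,0]], yaw=[-0.032,-0.065,-0.097,-0.129,-0.161,-0.194,-0.226,-0.258])

```text
time: 3.48
tool_pos: [0.53, 0.0638, 0.2729]
tcp_rot: [1.33, 2.844, 0.002]
wrist_force: [1.9, -0.9, 5.6]
width: 0.228
grip_force: 24.6
```

Emit:
drive_tool(claw=[15,15,15,15,15,15,15,15], slide=[[0.014,0.009,0],[0.028,0.017,0],[0.042,0.024,0],[0.058,0.029,0],[0.073,0.033,0],[0.089,0.035,0],[0.091,0.035,0],[0.091,0.035,0]], yaw=[-0.032,-0.065,-0.097,-0.129,-0.161,-0.194,-0.194,-0.194])

```text
time: 4.15
tool_pos: [0.5759, 0.0821, 0.273]
tcp_rot: [2.12, 2.318, 0.007]
wrist_force: [1.3, 5.4, 4.5]
width: 0.225
grip_force: 25.3
```

```bash
python3 - <<'E'
from h import *
s=bot.read_state(); print(s["tool_pos"],s["wrist_force"],s["torque"])
r=s["tool_pos"][:2]-[.58,.0005]; print(np.hypot(*r),np.arctan2(*r[::-1])-.07)
E
```

```text
[0.57588465 0.08206716 0.27297432] [1.31656825 5.41737358 4.48908973] [ 0.76798212 -0.0976536  -0.0873019 ]
0.08167090726781329 1.5512070474484623
```

Emit:
drive_tool(claw=[15,15,15], slide=[[0.005,0,0],[0.01,0,0],[0.01,0,0]], yaw=[-0.008,-0.016,-0.016])

```text
time: 4.4
tool_pos: [0.5784, 0.082, 0.2727]
tcp_rot: [-2.172, -2.262, 0.003]
wrist_force: [-8.6, 6.3, 13.1]
width: 0.227
grip_force: 30.3
```

Emit:
drive_tool(claw=[60,60,60,60,60,80,80,80], slide=[[-0.006,0,0],[-0.006,0,0],[-0.006,0,0],[-0.006,0,0.05],[-0.006,0,0.12],[-0.006,-0.07,0.18],[-0.006,-0.14,0.22],[-0.006,-0.2,0.24]], yaw=[0,0,0,0,0,-0.035,-0.07,-0.105])

```text
time: 5.07
tool_pos: [0.5775, -0.0204, 0.3954]
tcp_rot: [2.519, 1.87, 0.007]
wrist_force: [0.3, 0.7, 0.1]
width: 0.937
grip_force: 0.0
```

Emit:
drive_tool(claw=[85,85,85,85,85,85,85,85], slide=[[0,-0.07,0],[0,-0.14,0],[0,-0.2,0],[0,-0.25,0],[0,-0.255,0],[0,-0.255,0],[0,-0.255,0],[0,-0.255,0]], yaw=[-0.035,-0.07,-0.105,-0.14,-0.175,-0.21,-0.235,-0.235])

```text
time: 5.73
tool_pos: [0.5766, -0.1476, 0.3912]
tcp_rot: [-3.028, -0.837, 0.0]
wrist_force: [-0.2, -0.2, 0.1]
width: 0.994
grip_force: 0.0
```

```bash
python3 - <<'E'
from h import *
s=bot.read_state(); print(s["tool_pos"],s["tcp_rot"],s["q"])
c=cam("wrist"); save(c["color"],"w1.png")
c2=cam("scene"); save(c2["color"],"s1.png")
E
```

```text
[ 0.57658212 -0.14756886  0.3912283 ] [-3.02781006e+00 -8.37237744e-01  3.59995862e-04] [-2.92411867e-01  1.23179488e-01  1.79560104e+00  1.37883654e-05
  1.22309118e+00  7.38829718e-01]
```

View pics/w1.png

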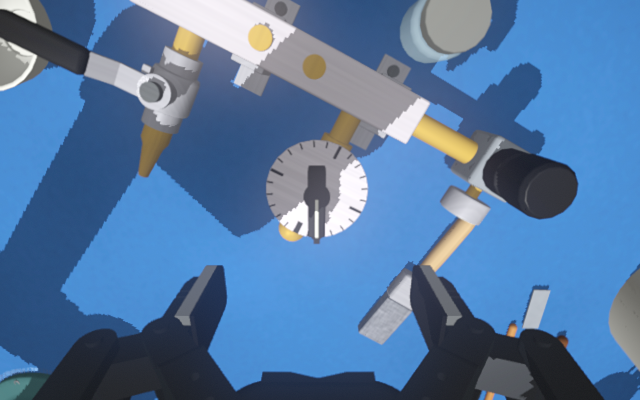

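The wrist view shows the lever across its pipe at left. The dial centre is at about (317, 189), the pointer tip at (317, 242), the blunt end at (317, 167), and the bar stands square to the closing line.

```bash
python3 - <<'E'
from h import *
c=cam("wrist")
L=lambda u,z: pts(c,[u],z)[0]
D=[L(u,.102) for u in((266,189),(368,189),(317,141),(317,238))]; print("dial lr",(D[0]+D[1])/2,np.linalg.norm(D[0]-D[1]),"tb",(D[2]+D[3])/2,np.linalg.norm(D[2]-D[3]))
T,B=L((317,243),.129),L((317,166),.136); d=T-B; print("tip",T,"blunt",B,np.hypot(*d[:2]),"dir",np.arctan2(d[1],d[0])%(2*np.pi), "stem est",B[:2]+d[:2]/np.hypot(*d[:2])*.026)
P=L((152,90),.12); print("piv",P); E=L((3,24),.118); print("lever dir",np.arctan2(*(E-P)[1::-1])-np.pi/2)
s=L((291,233),.102);q=L((271,170),.102)
print("ticks dir",[np.arctan2(*(x-(D[0]+D[1])/2)[1::-1]) for x in(s,q)])
E
```

```text
dial lr [ 0.57995173 -0.14560461  0.102     ] 0.08414328219176526 tb [ 0.57776557 -0.1469262   0.102     ] 0.08408304498937899
tip [ 0.54931392 -0.16421952  0.129     ] blunt [ 0.6034685  -0.13143341  0.136     ] 0.0633059840163611 dir 3.685985823706614 stem est [ 0.58122701 -0.14489879]
piv [ 0.58702889 -0.00559891  0.12      ]
lever dir 0.11735691897183465
ticks dir [np.float64(-3.11063443474221), np.float64(1.7077889320991153)]
```

Emit:
drive_tool(claw=[85,85,85,85,85,85,10,10], newtons=40, slide=[[0.003,0.003,-0.06],[0.003,0.003,-0.12],[0.003,0.003,-0.17],[0.003,0.003,-0.2],[0.003,0.003,-0.214],[0.003,0.003,-0.214],[0.003,0.003,-0.214],[0.003,0.003,-0.214]], yaw=[0,0,0,0,0,0,0,0])

```text
time: 6.55
tool_pos: [0.579, -0.1455, 0.2864]
tcp_rot: [3.025, 0.842, 0.004]
wrist_force: [0.5, 0.3, 0.5]
width: 0.738
grip_force: 0.0
```

Emit:
drive_tool(claw=[8,8,8,8,8,8], slide=[[0,0,0],[0,0,0],[0,0,0],[0,0,0],[0,0,0],[0,0,0]], yaw=[0,0,0,0,0,0])

```text
time: 7.05
tool_pos: [0.5783, -0.1452, 0.286]
tcp_rot: [3.027, 0.842, 0.002]
wrist_force: [-1.2, 1.9, 4.9]
width: 0.203
grip_force: 38.9
```

Emit:
drive_tool(claw=[8,8], slide=[[0,0,0],[0,0,0]], yaw=[0,0])

```text
time: 7.22
tool_pos: [0.5783, -0.1452, 0.2859]
tcp_rot: [3.027, 0.842, 0.002]
wrist_force: [-1.2, 1.6, 5.7]
width: 0.203
grip_force: 38.9
```

```bash
python3 - <<'E'
from h import *
print(bot.read_state())
c=cam("wrist"); save(c["color"][100:,150:500],"w2.png")
E
```

```text
{'time': 7.2167, 'q': array([-2.87893236e-01,  2.17008461e-01,  1.89225839e+00,  5.96687729e-04,
        1.03144296e+00,  7.40111415e-01]), 'joint_vel': array([ 0.00164283, -0.00279702,  0.00246498, -0.00094523,  0.00011955,
       -0.0006769 ]), 'joint_torque': array([-7.92516880e-01, -4.20999813e+01, -3.16894233e+01, -4.01612101e-01,
       -7.98003227e-01, -2.46620021e-02]), 'tool_pos': array([ 0.57833012, -0.1451932 ,  0.28592902]), 'tcp_rot': array([3.02669840e+00, 8.41714265e-01, 1.60226965e-03]), 'wrist_force': array([-1.21360327,  1.58807034,  5.6567727 ]), 'torque': array([ 0.36769752,  0.35020155, -0.04241358]), 'grip_force': 38.89422655105591, 'width': 0.2031036722454904}
```

View pics/w2.png

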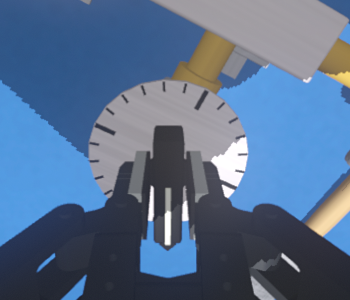

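The crop shows the bar held squarely between both pads at about (170, 175). Now I'll turn it.

Emit:
drive_tool(claw=[8,8,8,8,8,8,8,8], slide=[[0,0,0],[0,0,0],[0,0,0],[0,0,0],[0,0,0],[0,0,0],[0,0,0],[0,0,0]], yaw=[0.039,0.078,0.117,0.156,0.195,0.234,0.273,0.312])

```text
time: 7.93
tool_pos: [0.5782, -0.1451, 0.2859]
tcp_rot: [-2.268, -2.174, -0.001]
wrist_force: [-2.0, 2.4, 6.9]
width: 0.203
grip_force: 39.0
```

Emit:
drive_tool(claw=[8,8,8,8,8,8,8,8], slide=[[0,0,0],[0,0,0],[0,0,0],[0,0,0],[0,0,0],[0,0,0],[0,0,0],[0,0,0]], yaw=[0.039,0.078,0.117,0.156,0.195,0.234,0.273,0.312])

```text
time: 8.6
tool_pos: [0.5781, -0.1452, 0.2859]
tcp_rot: [-0.977, -2.986, -0.0]
wrist_force: [-2.8, 1.9, 6.9]
width: 0.196
grip_force: 39.0
```

Emit:
drive_tool(claw=[8,8], slide=[[0,0,0],[0,0,0]], yaw=[0,0])

```text
time: 8.77
tool_pos: [0.5781, -0.1452, 0.2859]
tcp_rot: [-0.985, -2.983, -0.0]
wrist_force: [-3.2, 1.2, 6.2]
width: 0.204
grip_force: 39.0
```

Emit:
drive_tool(claw=[85,85,85,85,85,85,85,85], slide=[[0,0,0],[0,0,0],[0,0,0],[0,0,0],[0,0,0.03],[0,0,0.08],[0,0,0.08],[0,0,0.08]], yaw=[0,0,0,0,0,-0.02,-0.055,-0.09])

```text
time: 9.43
tool_pos: [0.579, -0.1457, 0.3268]
tcp_rot: [1.402, 2.807, 0.001]
wrist_force: [-0.2, 0.3, 0.3]
width: 0.999
grip_force: 0.0
```

Emit:
drive_tool(claw=[85,85,85,85,85,85,85,85], slide=[[0,0,0],[0,0,0],[0,0,0],[0,0,0],[0,0,0],[0,0,0],[0,0,0],[0,0,0]], yaw=[-0.039,-0.078,-0.117,-0.156,-0.195,-0.234,-0.273,-0.31])

```text
time: 10.1
tool_pos: [0.5781, -0.1454, 0.3243]
tcp_rot: [-2.556, -1.826, 0.0]
wrist_force: [0.1, 0.0, 0.7]
width: 0.995
grip_force: 0.0
```

Emit:
drive_tool(claw=[85,85,85,85,85,85,85,85], slide=[[0,0,0],[0,0,0],[0,0,0],[0,0,0],[0,0,0],[0,0,0],[0,0,0],[0,0,0]], yaw=[-0.039,-0.078,-0.117,-0.156,-0.195,-0.234,-0.273,-0.31])

```text
time: 10.77
tool_pos: [0.5781, -0.1455, 0.3244]
tcp_rot: [-3.114, -0.417, 0.0]
wrist_force: [0.4, 0.4, 0.1]
width: 0.991
grip_force: 0.0
```

Emit:
drive_tool(claw=[85,85,85,85,85,85,85,85], slide=[[0,0,0],[0,0,0],[0,0,0],[0,0,0],[0,0,0],[0,0,0],[0,0,0],[0,0,0]], yaw=[-0.039,-0.078,-0.117,-0.156,-0.195,-0.234,-0.273,-0.29])

```text
time: 11.43
tool_pos: [0.5781, -0.1454, 0.3244]
tcp_rot: [2.98, -0.995, -0.0]
wrist_force: [0.1, 0.1, 0.2]
width: 0.993
grip_force: 0.0
```

```bash
python3 - <<'E'
from h import *
s=bot.read_state();print(s["tool_pos"],s["tcp_rot"],s["q"])
c=cam("wrist"); save(c["color"][50:350,120:520],"w3.png")
E
```

```text
[ 0.57808997 -0.14542898  0.32437912] [ 2.97988366e+00 -9.94669493e-01 -3.65554468e-04] [-2.88215106e-01  1.78851907e-01  1.86051953e+00 -8.56664949e-05
  1.10245667e+00  1.92695143e+00]
```

View pics/w3.png

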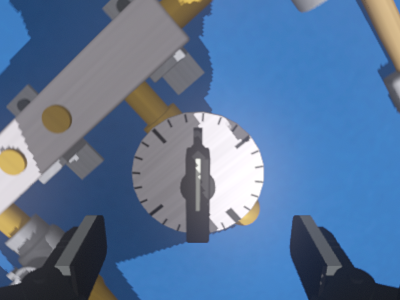

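The crop shows the pointer at (197, 130), roughly 2.4 rad from the shut mark at (235, 217), still square to the pads. I'll take the second hold.

Emit:
drive_tool(claw=[85,85,85,8,8,8,8,8], slide=[[0,0,-0.05],[0,0,-0.08],[0,0,-0.08],[0,0,-0.08],[0,0,-0.08],[0,0,-0.08],[0,0,-0.08],[0,0,-0.08]], yaw=[0,0,0,0,0,0,0,0])

```text
time: 12.15
tool_pos: [0.5786, -0.1455, 0.2859]
tcp_rot: [-2.983, 0.986, -0.003]
wrist_force: [0.5, -0.2, -0.5]
width: 0.294
grip_force: 0.0
```

Emit:
drive_tool(claw=[8,8,8,8,8,8], slide=[[0,0,0],[0,0,0],[0,0,0],[0,0,0],[0,0,0],[0,0,0]], yaw=[0,0,0,0,0,0])

```text
time: 12.65
tool_pos: [0.5785, -0.1455, 0.2859]
tcp_rot: [2.983, -0.986, 0.003]
wrist_force: [-0.9, -1.2, 5.5]
width: 0.205
grip_force: 38.9
```

Emit:
drive_tool(claw=[8,8,8,8,8,8,8,8], slide=[[0,0,0],[0,0,0],[0,0,0],[0,0,0],[0,0,0],[0,0,0],[0,0,0],[0,0,0]], yaw=[0.039,0.078,0.117,0.156,0.195,0.234,0.273,0.312])

```text
time: 13.32
tool_pos: [0.5786, -0.1452, 0.2859]
tcp_rot: [-3.094, -0.543, -0.003]
wrist_force: [-2.0, 1.2, 5.4]
width: 0.198
grip_force: 39.1
```

Emit:
drive_tool(claw=[8,8,8,8,8,8,8,8], slide=[[0,0,0],[0,0,0],[0,0,0],[0,0,0],[0,0,0],[0,0,0],[0,0,0],[0,0,0]], yaw=[0.039,0.078,0.117,0.156,0.195,0.234,0.273,0.312])

```text
time: 13.98
tool_pos: [0.5783, -0.1449, 0.2859]
tcp_rot: [-2.474, -1.935, -0.002]
wrist_force: [-1.3, 3.0, 6.6]
width: 0.202
grip_force: 39.1
```

Emit:
drive_tool(claw=[8,8,8,8,8,8], slide=[[0,0,0],[0,0,0],[0,0,0],[0,0,0],[0,0,0],[0,0,0]], yaw=[0.035,0.07,0.103,0.103,0.103,0.103])

```text
time: 14.48
tool_pos: [0.5782, -0.1449, 0.2858]
tcp_rot: [-2.137, -2.302, -0.001]
wrist_force: [-2.3, 1.7, 7.5]
width: 0.203
grip_force: 39.1
```

Emit:
drive_tool(claw=[85,85,85,85,85,85,85,85], slide=[[0,0,0],[0,0,0],[0,0,0],[0,0,0],[0,0,0.05],[0,0,0.12],[0,0,0.2],[0,0,0.24]], yaw=[0,0,0,0,0,0,0,0])

```text
time: 15.15
tool_pos: [0.579, -0.1457, 0.4094]
tcp_rot: [2.134, 2.299, 0.004]
wrist_force: [1.0, -0.5, 0.4]
width: 0.99
grip_force: 0.0
```

Emit:
drive_tool(claw=[85,85,85,85], slide=[[-0.05,0.04,0.03],[-0.1,0.08,0.06],[-0.1,0.08,0.06],[-0.1,0.08,0.06]], yaw=[0,0,0,0])

```text
time: 15.48
tool_pos: [0.5276, -0.1048, 0.436]
tcp_rot: [2.134, 2.302, 0.002]
wrist_force: [0.1, -0.1, 0.1]
width: 0.996
grip_force: 0.0
```

```bash
python3 - <<'E'
from h import *
s=bot.read_state();print(s["tool_pos"],s["wrist_force"],s["width"])
c=cam("wrist"); save(c["color"],"w4.png")
E
```

```text
[ 0.52761583 -0.10481776  0.43604651] [ 0.07591014 -0.06137385  0.10117198] 0.9960419690860606
```

View pics/w4.png

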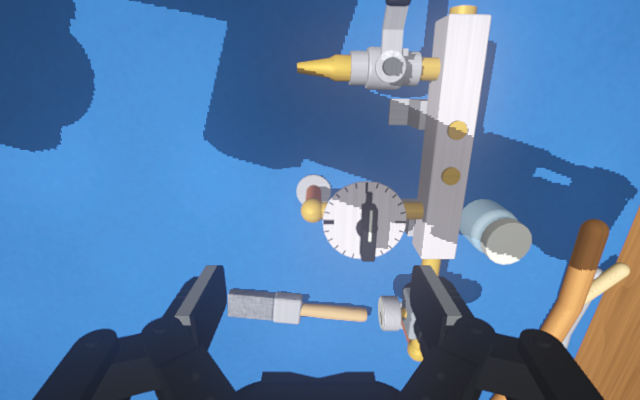

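The view shows the bar lined up vertically at (368, 195–260), with the shut mark at left (328, 222). I'll enlarge it to see the tip.

```bash
python3 - <<'E'
from h import *
c=cam("wrist"); im=c["color"]
save(cv2.resize(im[165:275,310:420],None,fx=5,fy=5,interpolation=cv2.INTER_CUBIC),"w5.png")
S=pts(c,[[578-210,200]],.1)
# project stem at 4.712 tip, blunt, axis
R=cv2.Rodrigues(np.array(c["rotation"]))[0];K=np.array(c["mtx"])
for off,z in((0,.136),(.037,.129),(-.026,.136),(.0415,.102)):
    a=.07+np.pi/2; p=np.array([.5783+off*np.cos(a),-.1455+off*np.sin(a),z])
    v=R.T@(p-c["eye"]); u=K@[v[0]/-v[2],-v[1]/-v[2],1]; print(off,z,u[:2],((u[:2]-[310,165])*5).round())
E
```

```text
0 0.136 [369.52915925 235.2650666 ] [298. 351.]
0.037 0.129 [370.76263741 193.70778572] [304. 144.]
-0.026 0.136 [367.90889016 260.81212339] [290. 479.]
0.0415 0.102 [366.7188456  180.38804777] [284.  77.]
```

View pics/w5.png

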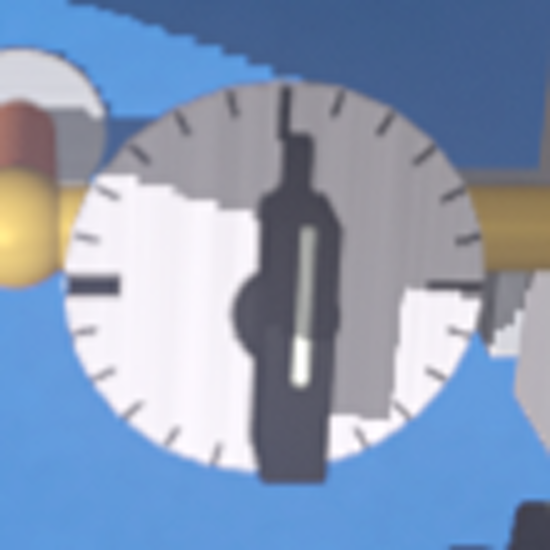

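The pointer tip at (301, 138) and blunt end at (292, 482) match the 4.712 rad prediction of (304, 144) and (290, 479). I'll retreat and check the lever and bystanders from the top.

Emit:
drive_tool(claw=[85,85,85,85,85,85,85,85], slide=[[-0.03,0.07,0],[-0.06,0.14,0],[-0.09,0.21,0],[-0.12,0.28,0],[-0.15,0.35,0],[-0.18,0.42,0],[-0.21,0.49,0],[-0.22,0.55,0]], yaw=[0,0,0,0,0,0,0,0])

```text
time: 16.25
tool_pos: [0.417, 0.1711, 0.4334]
tcp_rot: [-2.136, -2.301, 0.003]
wrist_force: [1.6, -0.4, 0.5]
width: 0.999
grip_force: 0.0
```

Emit:
drive_tool(claw=[85,85,85,85,85,85,85,85], slide=[[0,0.07,0],[0,0.14,0],[0,0.21,0],[0,0.28,0],[0,0.35,0],[0,0.42,0],[0,0.42,0],[0,0.42,0]], yaw=[0,0,0,0,0,0,0,0])

```text
time: 16.92
tool_pos: [0.4186, 0.3812, 0.4325]
tcp_rot: [-2.135, -2.305, 0.005]
wrist_force: [-0.3, -0.4, -0.4]
width: 0.994
grip_force: 0.0
```

```bash
python3 - <<'E'
from h import *
c=cam("top"); im=c["color"]
save(cv2.resize(im[145:295,230:470],None,fx=3.3,fy=3.3,interpolation=cv2.INTER_CUBIC),"t2.png")
E
```

```text
(no output)
```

View pics/t2.png

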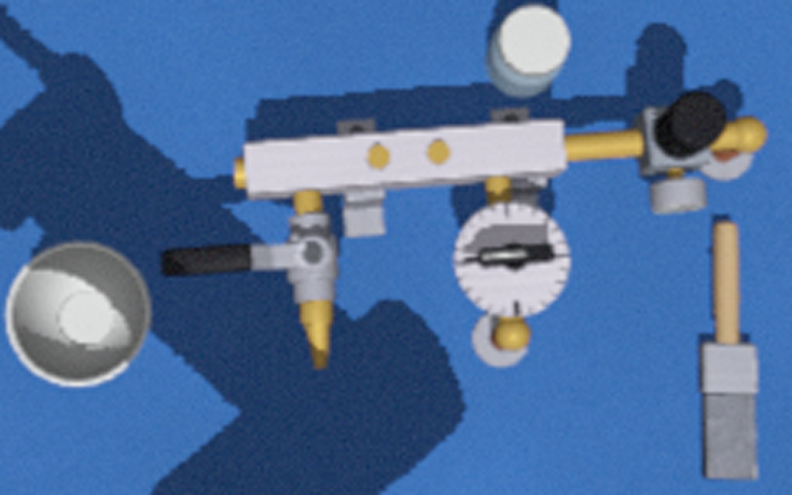

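The top view shows the lever from (313, 251) to (162, 264), parallel to the bar to within about 1°. The pointer is on the left-hand quarter tick, and the jar, bowl and brush have not moved.

```bash
python3 -c "
from workcell import bot
print(bot.finish_job())"
```

```text
the job is handed in; nothing more can be done
None
```

The job is handed in. By the final pictures the nozzle lever is shut across its pipe and the needle pointer is on the three-quarter mark, each to about 1°; the jar, bowl and brush look unmoved. The hand-in call returned no verdict.

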